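# Plug up, close and lock the power-module test fixture

### The arm

A 6-joint arm with a two-finger parallel gripper is mounted at the origin on the work surface. World frame = base frame: x ahead of the robot, y to its left, z up, the work surface at z = 0. Lengths are in m, angles in rad, forces in N, time in s.
With the tool pointing down it reaches from about 0.325 to 0.9 m from the base axis. Payload 3.5 kg.
Tool frame: the origin (TCP) lies on the centre line of the jaws, within the pads' length; the fingertips stand 11 mm ahead of it and the grasp point (between the pads) lies 8 mm behind it; z points along the fingers, y is the direction in which the jaws open and shut (so a half turn about z gives the same grasp; the last joint's range is limited). The gripper opens to 85 mm and grips with 20 to 120 N. Pads are 22 mm wide; open, the fingers measure 114 mm over their backs; the gripper's body (76 mm by 85 mm) begins 54 mm behind the grasp point. The pads swing forward as they close: fully open they stand 13 mm farther back than shut.
Start: joints at [-1.212, 0.276, -0.026, 1.268, 0, 1.467], TCP at [0.278, -0.56, 0.242] pointing down, gripper open.
Joint ranges: [-3.12, 3.12], [-0.85, 1.88], [-1.08, 1.24], [-1.95, 2.15], [-1.57, 1.53], [-3.14, 3.14]. Speed limits (rad/s): [2.57, 2.57, 3.14, 3.14, 3.14, 3.14].

### API

Orientations are given as a unit quaternion [w, x, y, z].
In Python, from station import * gives the robot as it stands.
- The arm moves only by the tool apply_moves, never from a script. Its arguments are lists of equal length, an entry for each row: "hand": the opening in per cent of the stroke, from 0 (shut) to 100 (fully open); "travel": the shift along the world's x, y, z in cm, a list of three; "turn": the turn, a rotation vector about the world's x, y, z in rad, a list of three. A call has 1 to 12 rows; each row is the pose to reach, as a shift and turn from the pose measured when the call began; what a row does not reach only later rows make up. A row lasts 1/8 s, in which the tool goes at most 62.5 mm and 10.7 degrees, less where a joint would pass 70% of its speed; a pose out of reach is approached as far as the arm can. A call with a gripper value outside its range is refused whole. The fingers move at their own pace and stop on an object; "newtons" is the grip in N (left out, the last holds). Time passes only in rows, so rows that repeat a pose let the fingers close. It gives the time, the measured TCP pose, the force and the opening at its end, in the units of the state.
- observe(): the state, without advancing time (a new reading comes with each control period).
- snapshot(name): name is "scene" or "top" or "wrist"; returns a dict with "color" (384x512x3 uint8, red, green, blue), "z_map" (384x512 float32, m along the optical axis (not along the pixel's ray), 0 where there is no reading), "fx", "fy", "cx", "cy" (pixels), "position" and "rotation" of the camera in the world. Camera axes: x right, y up, looking along -z (the intrinsics and any distortion apply to the point x, -y, -z); pixel columns grow to the right and rows downward; lengths in m; the calibration is good to about 2 mm. A picture is of the moment at which its call begins.
- close_job(): hands the job in, once; it reports no verdict.
The state is a dict: "time": time; "joint_positions": joint angles; "joint_vel": joint speeds; "joint_efforts": joint torques, N m; "ee_pos": TCP position; "eef_rot": TCP orientation; "force": force on the tool from outside, world axes, zero at the start; "torque": the same for the moment, N m; "finger_gap": finger opening in m.
Only numpy, scipy, OpenCV 4.12 (cv2) and the standard library are available. Lean on these libraries where they do the work, as an engineer would, in place of code of your own. Each camera call takes 0.05 s, during which the arm holds its last target. There are 200 camera calls.

### The job

Get the test fixture ready for a run: fit every contact plug from the black rack into a socket of its own and tap it fully home so that friction holds it and its flange sits flat on the deck, and lay the power module flat in its blue-walled nest. Then lower the cover until it is fully shut, and after that turn the orange wing knob clockwise to its stop so that the tongue locks the cover. Leave the other things on the bench where they are.

Things in the scene. Friction and masses are not known exactly. Their poses are not given: they have to be found in the camera images.
- plug0_mid (a point): contact plug, may be absent: point on its axis half-way up, z towards its head. 72 tall: brass tapered shank 32 long (9 across at the tip, 16 at the top), steel flange 24 across and 5 thick, round plastic head 18 across, 35 tall, flat-topped. The point is 4 above the flange underside; grip the head 22 above it. 60 g. Stands loosely in a row, 46 apart, along the black rack (50 wide, 42 tall), flange on its top; lift straight up
- plug1_mid (a point): another contact plug just like plug0 (head red, green or yellow), this point likewise; may be absent
- plug2_mid (a point): another contact plug just like plug0 (head red, green or yellow), this point likewise; may be absent
- plug3_mid (a point): another contact plug just like plug0 (head red, green or yellow), this point likewise; may be absent
- socket0 (a point): centre of the mouth, at deck level, of a tapered brass-edged socket, 17 mm wide, in the fixture's deck; z up, x and y as the fixture's. Takes any plug. Sprung jaws hold the shank, so that a plug let go stands about 7 proud; about 10 to 15 N straight down on its head drives it home, the flange flat on the deck and the plug's point 4 above this one. Friction then holds it
- socket1 (a point): another socket like socket0; the four stand 2 x 2, 50 apart along the fixture's x, 46 along its y
- socket2 (a point): another socket like socket0; the four stand 2 x 2, 50 apart along the fixture's x, 46 along its y
- socket3 (a point): another socket like socket0; the four stand 2 x 2, 50 apart along the fixture's x, 46 along its y
- nest (a point): centre of the floor of the module's nest: a square 66 x 66 inside, framed by blue walls 4 thick and 8 high on the fixture's deck, left of the sockets; x and y along its sides, z up. Level with the deck, 60 above the table
- module_mid (a point): power module, its centre half-way up (19 above its underside): green board 60 x 60 x 8 with an aluminium finned heatsink in the middle of its top, 50 along x, 30 along y, 30 tall; grip that across its 30, near the top. 130 to 250 g, flat on the table at the start. May lie in the nest with any side forward
- lid (a joint): the fixture's blue-framed clear cover, rad: 0 = shut, grows as it opens; starts at 1.45 to 1.65, about upright. Stiff hinge: stays where left, 2 to 5 N at the bar moves it. 170 (x) x 220 x 49 tall. The base beneath is 170 x 220 x 60 tall with a flat deck; the fixture's x runs from its front (bar side) to the hinge
- lid_bar (a point): middle of the steel bar handle on the cover's front edge: round, 12 thick, 90 long along the fixture's y, 36 clear of the cover. 212 in front of the hinge line and 36 above it when shut; uppermost when the cover is open
- lid_hinge (a point): middle of the cover's hinge line at the fixture's far edge, 61 above the table; the line runs along y. These axes turn with the cover and are the fixture's when it is shut
- wing_knob (a joint): orange winged latch knob at the fixture's right (-y) side, rad: 0 = released (steel tongue towards the fixture's front), grows clockwise seen from above, stop at 1.57 = locked, tongue over the steel ear on the cover's side. Starts at 0 to 0.3, stays where left, about 0.06 N m
- wing_grip (a point): on the wing knob's axis, at the height to grip, 10 below the wings' top: the wings are an upright bar 58 long along this x, 9 thick along y, 30 tall. The tongue lies 24 below. The wing tips pass 8 from the shut cover's side wall, whose top is 8 above this point
- tape_roll: white tape roll, 84 across, 22 tall (mm), origin at its underside; a bystander
- screwdriver: screwdriver lying down, about 200 long (mm), origin at its underside; a bystander
- solder_spool: metal spool, 60 across, 40 tall (mm), origin at its underside; a bystander
- toroid: copper-wound coil, 52 across, 22 tall (mm), origin at its underside; a bystander

How it is judged:
On the way, in this order (a step that is already met when the one before it is completed fails the run):
1. with the cover still open, every plug is home in a socket and the module lies in its nest (((horizontal distance between plug0_mid and socket0 below 0.003 m and z of plug0_mid in the frame of socket0 below 0.0065 m) or (horizontal distance between plug0_mid and socket1 below 0.003 m and z of plug0_mid in the frame of socket1 below 0.0065 m) or (horizontal distance between plug0_mid and socket2 below 0.003 m and z of plug0_mid in the frame of socket2 below 0.0065 m) or (horizontal distance between plug0_mid and socket3 below 0.003 m and z of plug0_mid in the frame of socket3 below 0.0065 m)) and angle between each of plug0_mid, plug1_mid, plug2_mid, plug3_mid, module_mid's own z axis and vertical below 0.06 rad and ((horizontal distance between plug1_mid and socket0 below 0.003 m and z of plug1_mid in the frame of socket0 below 0.0065 m) or (horizontal distance between plug1_mid and socket1 below 0.003 m and z of plug1_mid in the frame of socket1 below 0.0065 m) or (horizontal distance between plug1_mid and socket2 below 0.003 m and z of plug1_mid in the frame of socket2 below 0.0065 m) or (horizontal distance between plug1_mid and socket3 below 0.003 m and z of plug1_mid in the frame of socket3 below 0.0065 m)) and ((horizontal distance between plug2_mid and socket0 below 0.003 m and z of plug2_mid in the frame of socket0 below 0.0065 m) or (horizontal distance between plug2_mid and socket1 below 0.003 m and z of plug2_mid in the frame of socket1 below 0.0065 m) or (horizontal distance between plug2_mid and socket2 below 0.003 m and z of plug2_mid in the frame of socket2 below 0.0065 m) or (horizontal distance between plug2_mid and socket3 below 0.003 m and z of plug2_mid in the frame of socket3 below 0.0065 m)) and ((horizontal distance between plug3_mid and socket0 below 0.003 m and z of plug3_mid in the frame of socket0 below 0.0065 m) or (horizontal distance between plug3_mid and socket1 below 0.003 m and z of plug3_mid in the frame of socket1 below 0.0065 m) or (horizontal distance between plug3_mid and socket2 below 0.003 m and z of plug3_mid in the frame of socket2 below 0.0065 m) or (horizontal distance between plug3_mid and socket3 below 0.003 m and z of plug3_mid in the frame of socket3 below 0.0065 m)) and horizontal distance between module_mid and nest below 0.006 m and z of module_mid in the frame of nest below 0.022 m and value of joint lid above 0.3 rad), for 0.2 s.
2. the cover is shut (value of joint lid below 0.05 rad), for 0.2 s.
3. the wing knob is turned to its stop (value of joint wing_knob above 1.4 rad), for 0.2 s.
At the end, for the whole second after the job is handed in: every plug present stands upright in a socket, its axis within 3 mm of the socket's and its flange within 2.5 mm of the deck; the module lies flat in the nest, within 6 mm of its centre; the cover is within 0.05 rad of shut; the wing knob is at 1.4 rad or more; all is at rest (((horizontal distance between plug0_mid and socket0 below 0.003 m and z of plug0_mid in the frame of socket0 below 0.0065 m) or (horizontal distance between plug0_mid and socket1 below 0.003 m and z of plug0_mid in the frame of socket1 below 0.0065 m) or (horizontal distance between plug0_mid and socket2 below 0.003 m and z of plug0_mid in the frame of socket2 below 0.0065 m) or (horizontal distance between plug0_mid and socket3 below 0.003 m and z of plug0_mid in the frame of socket3 below 0.0065 m)) and angle between each of plug0_mid, plug1_mid, plug2_mid, plug3_mid, module_mid's own z axis and vertical below 0.06 rad and ((horizontal distance between plug1_mid and socket0 below 0.003 m and z of plug1_mid in the frame of socket0 below 0.0065 m) or (horizontal distance between plug1_mid and socket1 below 0.003 m and z of plug1_mid in the frame of socket1 below 0.0065 m) or (horizontal distance between plug1_mid and socket2 below 0.003 m and z of plug1_mid in the frame of socket2 below 0.0065 m) or (horizontal distance between plug1_mid and socket3 below 0.003 m and z of plug1_mid in the frame of socket3 below 0.0065 m)) and ((horizontal distance between plug2_mid and socket0 below 0.003 m and z of plug2_mid in the frame of socket0 below 0.0065 m) or (horizontal distance between plug2_mid and socket1 below 0.003 m and z of plug2_mid in the frame of socket1 below 0.0065 m) or (horizontal distance between plug2_mid and socket2 below 0.003 m and z of plug2_mid in the frame of socket2 below 0.0065 m) or (horizontal distance between plug2_mid and socket3 below 0.003 m and z of plug2_mid in the frame of socket3 below 0.0065 m)) and ((horizontal distance between plug3_mid and socket0 below 0.003 m and z of plug3_mid in the frame of socket0 below 0.0065 m) or (horizontal distance between plug3_mid and socket1 below 0.003 m and z of plug3_mid in the frame of socket1 below 0.0065 m) or (horizontal distance between plug3_mid and socket2 below 0.003 m and z of plug3_mid in the frame of socket2 below 0.0065 m) or (horizontal distance between plug3_mid and socket3 below 0.003 m and z of plug3_mid in the frame of socket3 below 0.0065 m)) and horizontal distance between module_mid and nest below 0.006 m and z of module_mid in the frame of nest below 0.022 m and value of joint lid below 0.05 rad and value of joint wing_knob above 1.4 rad and linear speed of each of plug0, plug1, plug2, plug3, module below 0.02 m/s); the robot touches nothing.
It fails at once if another thing on the bench is moved more than 40 mm (distance of any of tape_roll, screwdriver, solder_spool, toroid from where it was at the start of the episode above 0.04 m).
Of plug0, plug1, plug2, plug3 only 2 to 4 are there at a start; the rules pass over those that are not, and their reading is None.
At some moment in a run one of module may be knocked a few centimetres aside while the robot is not near it.
It also fails if it takes over 210 s, if anything falls off the work surface, if the arm or the gripper's body presses on something with over 40 N, if the wrist force passes 120 N, or if a joint passes its speed limit or range.

## Working session

There is one attempt and no reset: what is moved stays moved. The work goes in short steps, Python scripts to look and compute and a tool call to move; the robot and the scene stay as the last step left them, time stands still between calls to the robot, and variables do not carry over. Pictures are saved under pics/ and viewed, about 12 in all and at most 16, crops included, and the job is handed in when it is done.

Besides the shell and the picture viewer there is one more tool, called after "Call:" as name(argument=value, ...) on one line, values as JSON. apply_moves: Moves the arm, as the interface text tells. Its arguments: {"type":"object","properties":{"hand":{"type":"array"},"travel":{"type":"array"},"turn":{"type":"array"},"newtons":{"type":"number"}},"required":["hand","travel","turn"]}

```bash
mkdir -p pics; ls
cat > h.py <<'E'
import sys; sys.path.insert(0,'.')
import numpy as np, cv2, pickle
from station import *
def cap(n,f=None):
    s=snapshot(n); pickle.dump(s,open(f'{n}.pkl','wb'))
    if f: cv2.imwrite(f'pics/{f}.png',s['color'][...,::-1])
    return s
def load(n): return pickle.load(open(f'{n}.pkl','rb'))
def R(s):
    r=np.array(s['rotation'],float)
    if r.size==9: return r.reshape(3,3)
    from scipy.spatial.transform import Rotation as Ro
    return Ro.from_quat(np.r_[r[1:],r[0]]).as_matrix()
def cloud(s):
    v,u=np.mgrid[:384,:512]; z=s['z_map']
    p=np.stack([(u-s['cx'])/s['fx']*z,-(v-s['cy'])/s['fy']*z,-z],-1)
    w=p@R(s).T+np.array(s['position']); w[z==0]=np.nan; return w
def ray(s,u,v,h):
    d=R(s)@np.array([(u-s['cx'])/s['fx'],-(v-s['cy'])/s['fy'],-1.]); o=np.array(s['position'])
    return o+d*(h-o[2])/d[2]
E
python3 - <<'E'
from h import *
for n in('scene','top'):
    s=cap(n,n+'0'); print(n,{k:s[k] for k in s if k not in('color','z_map')})
print(observe())
a=[cv2.imread(f'pics/{n}0.png') for n in('scene','top')]
E
```

```text
pics
scene {'fx': 367.2429295952579, 'fy': 367.2429295952579, 'cx': 253.36086890204555, 'cy': 193.51440404729942, 'position': array([ 1.06066233, -0.43519088,  0.70696184]), 'rotation': array([0.83091724, 0.36862815, 0.1725711 , 0.37935345])}
top {'fx': 348.67517328522376, 'fy': 348.67517328522376, 'cx': 247.57871571819123, 'cy': 187.90036645766068, 'position': array([ 0.45460401, -0.0224019 ,  0.96088316]), 'rotation': array([-0.70341785, -0.04040495,  0.03539511,  0.70874393])}
{'time': 0.1, 'joint_positions': array([-1.21240103e+00,  2.77099723e-01, -2.76953645e-02,  1.26798803e+00,
       -1.25734038e-05,  1.46741258e+00]), 'joint_vel': array([-0.00095289, -0.00202938,  0.00201977, -0.00065419,  0.00067437,
       -0.00025374]), 'joint_efforts': array([-5.99879468e-05, -4.46709108e+01,  2.96128196e+01,  8.48249823e-03,
       -8.93454808e-05,  1.51170673e-05]), 'ee_pos': array([ 0.27823003, -0.55892461,  0.2412677 ]), 'eef_rot': array([-9.84532861e-04,  9.73462737e-01,  2.28843422e-01, -1.32556529e-04]), 'force': array([-0.13621696,  0.92567645,  0.27626472]), 'torque': array([-0.00071366,  0.01041888, -0.06357909]), 'finger_gap': 0.08535849246574786}
```

View pics/scene0.png

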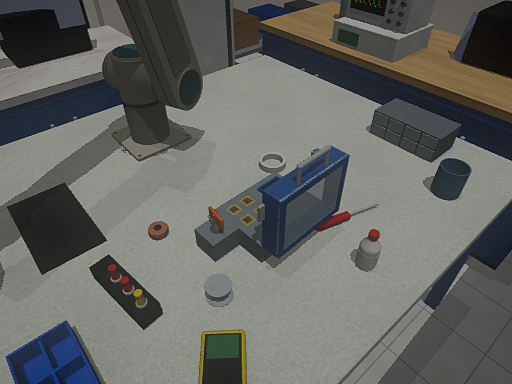

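View pics/top0.png

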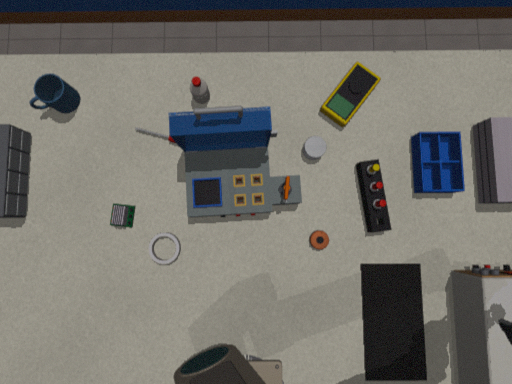

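The top view shows the fixture centred at about (230,190), with sockets at (240–258, 181–200), the nest at (207,192), the knob at (287,188) and the cover open and upright. Three plugs stand at (374,168), (376,186) and (380,204), and the module lies at (122,215).

Run:
```python
from h import *
s=load('top'); c=cloud(s); hsv=cv2.cvtColor(s['color'],cv2.COLOR_RGB2HSV)
def blobs(name,m,box,hz,amin=6):
    m=m.copy(); k=np.zeros_like(m); x0,y0,x1,y1=box; k[y0:y1,x0:x1]=1; m=(m&k).astype(np.uint8)
    n,l,st,ce=cv2.connectedComponentsWithStats(m)
    for i in range(1,n):
        if st[i,4]>=amin:
            z=np.nanpercentile(c[l==i][:,2],85); p=ray(s,*ce[i],hz if hz else z)
            r=cv2.minAreaRect(np.argwhere(l==i)[:,::-1].astype(np.float32))
            print(name,ce[i].round(1),st[i,4],'z85',z.round(3),'xy',p.round(4),'rect',np.round(r[1],1),round(r[2],1))
H,S,V=hsv[...,0].astype(int),hsv[...,1],hsv[...,2]
blobs('plug',((H<35)|(H>170))&(S>140)&(V>90)|((H>40)&(H<85)&(S>130)&(V>80)),(350,150,400,240),0.042+.040)
blobs('sock',(H>12)&(H<32)&(S>90)&(V>90),(225,165,272,212),0.06)
blobs('knob',(H<18)&(S>170)&(V>100),(272,165,305,215),None)
blobs('nest',(H>100)&(H<125)&(S>120),(185,172,226,212),0.068)
blobs('board',(H>45)&(H<90)&(S>80),(95,190,150,240),0.008)
for n,(u,v) in dict(ear=(272,135),deck=(222,210),table=(100,250),bar=(219,109),racktop=(378,218),lidtop=(220,115)).items(): print(n,c[v,u].round(4))
big=np.vstack([np.hstack([cv2.resize(s['color'][160:224,180:308],None,fx=6,fy=6,interpolation=cv2.INTER_CUBIC)])])
m=cv2.resize(s['color'][194:236,98:146],(220,192),interpolation=cv2.INTER_CUBIC); r=cv2.resize(s['color'][150:240,350:400],(110,198),interpolation=cv2.INTER_CUBIC)
l=cv2.resize(s['color'][95:160,160:285],(375,195),interpolation=cv2.INTER_CUBIC)
row=np.zeros((200,768,3),np.uint8); row[:192,:220]=m; row[:198,230:340]=r; row[:195,350:725]=l
cv2.imwrite('pics/crop1.png',np.vstack([big,row])[...,::-1])
```

```text
plug [375.9 167. ] 41 z85 0.083 xy [ 0.6001 -0.3433  0.082 ] rect [6. 6.] 90.0
plug [379.1 184.8] 38 z85 0.083 xy [ 0.5545 -0.3493  0.082 ] rect [6. 6.] 90.0
plug [382.3 202.6] 38 z85 0.084 xy [ 0.5093 -0.3552  0.082 ] rect [6.3 6.3] 26.6
sock [238.5 180.4] 89 z85 0.062 xy [0.5714 0.0071 0.06  ] rect [11. 11.] 90.0
sock [256.2 179.6] 87 z85 0.062 xy [ 0.5732 -0.039   0.06  ] rect [11. 11.] 90.0
sock [257.4 198.5] 89 z85 0.062 xy [ 0.5239 -0.0417  0.06  ] rect [11. 11.] 90.0
sock [239.8 199.2] 84 z85 0.062 xy [0.5222 0.004  0.06  ] rect [11. 11.] 90.0
knob [286.6 187. ] 81 z85 0.113 xy [ 0.5473 -0.1121  0.1134] rect [22.  5.] 90.0
nest [206.3 191.8] 239 z85 0.069 xy [0.5414 0.09   0.068 ] rect [28.7 28.9] 86.2
board [129.6 216.1] 107 z85 0.011 xy [0.4822 0.3067 0.008 ] rect [ 6.7 20.7] 6.0
ear [ 0.6621 -0.0744  0.1721]
deck [0.4948 0.0502 0.0586]
table [3.909e-01 3.877e-01 3.000e-04]
bar [0.6884 0.0386 0.2795]
racktop [ 0.4722 -0.3689  0.01  ]
lidtop [0.6906 0.0405 0.2345]
```

View pics/crop1.png

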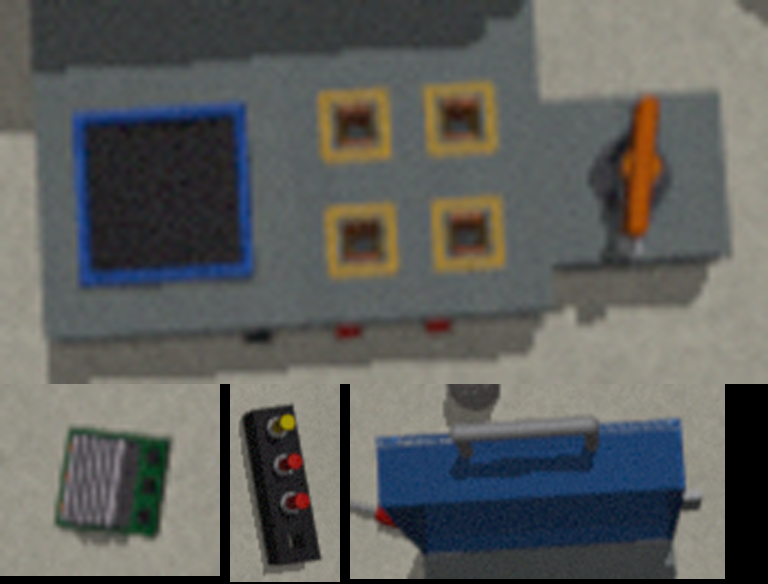

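The crop confirms three plugs (yellow, red, red) with the fourth hole empty. The sockets form a clean 2×2 with yaw about 0.05, and the knob wings lie nearly along x with the tongue forward. Next I'll look at the plugs with the wrist camera.

Call:
apply_moves(hand=[50,50,50,50,50,50,50,50,50], travel=[[6,5,0],[12,9,0],[17,13,0],[22,17,0],[27.7,20.9,0],[27.7,20.9,0],[27.7,20.9,0],[27.7,20.9,0],[27.7,20.9,0]], turn=[[0,0,-0.1],[0,0,-0.2],[0,0,-0.332],[0,0,-0.332],[0,0,-0.332],[0,0,-0.332],[0,0,-0.332],[0,0,-0.332],[0,0,-0.332]])

```text
time: 1.23
ee_pos: [0.5542, -0.3506, 0.2411]
eef_rot: [-0.001, 0.998, 0.064, -0.0]
force: [-0.4, 0.6, 0.7]
finger_gap: 0.0425
```

Run:
```python
from h import *
s=cap('wrist','w1'); o=observe(); print(o['ee_pos'],o['eef_rot'],o['finger_gap'],s['position'],s['rotation'],s['fx'])
c=cloud(s); hsv=cv2.cvtColor(s['color'],cv2.COLOR_RGB2HSV); H,S,V=hsv[...,0].astype(int),hsv[...,1],hsv[...,2]
m=((((H<35)|(H>170))&(S>130)&(V>80))&(c[...,2]>.06)&(c[...,2]<.09)).astype(np.uint8)
n,l,st,ce=cv2.connectedComponentsWithStats(m)
for i in range(1,n):
    if st[i,4]>60:
        q=c[l==i]; q=q[q[:,2]>np.percentile(q[:,2],90)-.004]
        print(ce[i].round(1),st[i],'top z',np.median(q[:,2]).round(4),'ctr',((q.min(0)+q.max(0))/2).round(4),q.mean(0).round(4),np.ptp(q,0).round(4))
```

```text
[ 0.55418824 -0.35076072  0.24117824] [-1.07182749e-03  9.97951793e-01  6.39612702e-02 -1.62021451e-04] 0.04268736919394352 [ 0.62810075 -0.3407614   0.37240941] [ 0.74273593 -0.10876874  0.09828297 -0.65334   ] 304.77886687072953
[259.8 131.1] [251 122  18  19 276] top z 0.0817 ctr [ 0.6004 -0.3439  0.0816] [ 0.6003 -0.3441  0.0817] [0.0169 0.0166 0.0042]
[ 15.4 153.8] [ 11 127   9  58 181] top z 0.0882 ctr [ 0.5485 -0.1176  0.0878] [ 0.5503 -0.1182  0.0881] [0.0552 0.0067 0.0044]
[260. 177.] [252 166  18  22 275] top z 0.0817 ctr [ 0.5549 -0.3504  0.0814] [ 0.5551 -0.3501  0.0816] [0.017  0.017  0.0049]
[260.4 219.3] [252 207  18  23 270] top z 0.0816 ctr [ 0.5095 -0.3563  0.0811] [ 0.51   -0.3562  0.0816] [0.0171 0.0174 0.005 ]
```

View pics/w1.png

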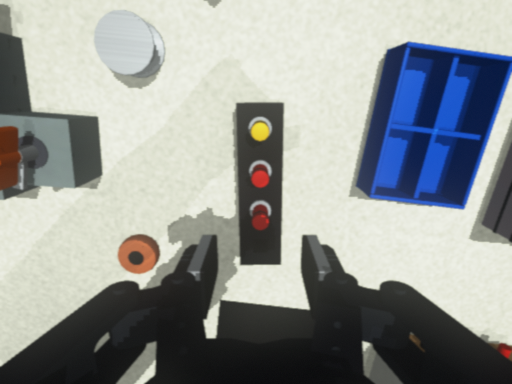

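The wrist view agrees with the top view within 1 mm: yellow at (260,131), red at (260,177), red at (260,219). Picking yellow first.

Call:
apply_moves(hand=[50,50,50,50,50,0,0,0,0,0,0,0], travel=[[4.6,0.65,-2],[4.6,0.65,-8],[4.6,0.65,-14],[4.6,0.65,-17.9],[4.6,0.65,-17.9],[4.6,0.65,-17.9],[4.6,0.65,-17.9],[4.6,0.65,-17.9],[4.6,0.65,-17.9],[4.6,0.65,-13],[4.6,0.65,-7],[4.6,0.65,-3]], turn=[[0,0,0],[0,0,0],[0,0,0],[0,0,0],[0,0,0],[0,0,0],[0,0,0],[0,0,0],[0,0,0],[0,0,0],[0,0,0],[0,0,0]], newtons=60)

```text
time: 2.78
ee_pos: [0.6012, -0.3448, 0.2152]
eef_rot: [0.0, 0.998, 0.064, 0.002]
force: [0.4, -0.9, -0.7]
finger_gap: 0.0158
```

Call:
apply_moves(hand=[0,0,0,0,0,0,0,0], travel=[[-2,6,2],[-4,12,2],[-6,18,2],[-8,24,2],[-10,30,2],[-10,32.7,2],[-10,32.7,2],[-10,32.7,2]], turn=[[0,0,0],[0,0,0],[0,0,0],[0,0,0],[0,0,0],[0,0,0],[0,0,0],[0,0,0]])

```text
time: 3.78
ee_pos: [0.5015, -0.0181, 0.2356]
eef_rot: [0.001, 0.998, 0.064, 0.002]
force: [1.1, -0.7, -1.1]
finger_gap: 0.0164
```

Run:
```python
from h import *
s=cap('wrist','w2'); o=observe(); print(o['ee_pos'],o['eef_rot'],o['finger_gap'],o['force'])
hsv=cv2.cvtColor(s['color'],cv2.COLOR_RGB2HSV); H,S,V=hsv[...,0].astype(int),hsv[...,1],hsv[...,2]
m=((H>12)&(H<32)&(S>80)&(V>90)).astype(np.uint8)
n,l,st,ce=cv2.connectedComponentsWithStats(m)
for i in range(1,n):
    if st[i,4]>150:
        r=cv2.minAreaRect(np.argwhere(l==i)[:,::-1].astype(np.float32)); print(np.round(r[0],1),st[i,4],np.round(r[1],1),r[2],ray(s,*r[0],.06).round(4))
c=cloud(s)
m=((H>100)&(H<125)&(S>120)&(abs(c[...,2]-.068)<.01)).astype(np.uint8); n,l,st,ce=cv2.connectedComponentsWithStats(m)
i=1+np.argmax(st[1:,4]); r=cv2.minAreaRect(np.argwhere(l==i)[:,::-1].astype(np.float32)); b=[ray(s,*p,.068)[:2].round(4) for p in cv2.boxPoints(r)]; print('nest',st[i],b,np.mean(b,0))
```

```text
[ 0.50160375 -0.01846387  0.23549161] [5.60446165e-04 9.97963146e-01 6.37599844e-02 1.97714953e-03] 0.01621586532200949 [ 0.29300927  0.61394031 -0.80629597]
[243.7 103.6] 528 [31.8 32.7] 4.085616588592529 [0.5711 0.0068 0.06  ]
[291.2 107.4] 519 [31.9 32.4] 4.398705005645752 [ 0.5735 -0.0394  0.06  ]
[241. 155.] 454 [30. 30.] 90.0 [0.521  0.0038 0.06  ]
[286.1 158.2] 455 [30.4 29.6] 4.763641834259033 [ 0.5236 -0.042   0.06  ]
[259. 245.] 573 [24. 30.] 90.0 [ 0.4237 -0.0271  0.06  ]
[259. 277.] 1318 [42. 36.] 90.0 [ 0.3836 -0.0322  0.06  ]
nest [ 114   81   81   85 1722] [array([0.5016, 0.1336]), array([0.5763, 0.1275]), array([0.581 , 0.0497]), array([0.5062, 0.05  ])] [0.541275 0.0902  ]
```

View pics/w2.png

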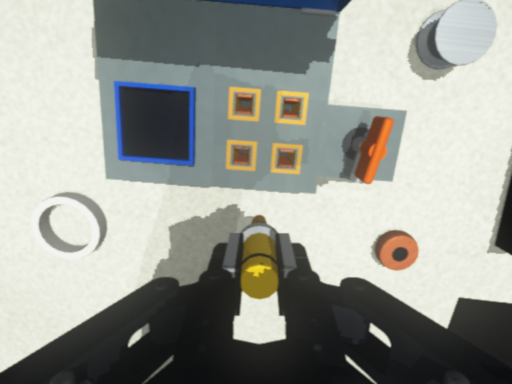

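Call:
apply_moves(hand=[0,0,0,0,0,0,0,0,0,0], travel=[[5,2.54,0],[6.96,2.54,-3],[6.96,2.54,-8],[6.96,2.54,-10],[6.96,2.54,-12],[6.96,2.54,-13],[6.96,2.54,-14],[6.96,2.54,-14.6],[6.96,2.54,-15],[6.96,2.54,-15]], turn=[[0,0,0],[0,0,0],[0,0,0],[0,0,0],[0,0,0],[0,0,0],[0,0,0],[0,0,0],[0,0,0],[0,0,0]])

```text
time: 5.08
ee_pos: [0.5722, 0.0066, 0.0866]
eef_rot: [0.001, 0.998, 0.064, 0.003]
force: [0.4, -1.1, 3.4]
finger_gap: 0.0165
```

Call:
apply_moves(hand=[0,0,0,0,0], travel=[[-0.05,0,-0.4],[-0.05,0,-0.7],[-0.05,0,-0.9],[-0.05,0,-0.9],[-0.05,0,-0.9]], turn=[[0,0,0],[0,0,0],[0,0,0],[0,0,0],[0,0,0]])

```text
time: 5.7
ee_pos: [0.5727, 0.0063, 0.0829]
eef_rot: [0.002, 0.998, 0.064, 0.004]
force: [-10.1, -0.5, 28.5]
finger_gap: 0.0161
```

Call:
apply_moves(hand=[0,0,0,40,40,40,40,40,40,40], travel=[[-0.2,0,0],[-0.2,0,0],[-0.2,0,0],[-0.2,0,0],[-0.2,0,0],[-0.2,0,3],[-0.2,0,7],[-3,0,12],[-7,0,15],[-7,0,15]], turn=[[0,0,0],[0,0,0],[0,0,0],[0,0,0],[0,0,0],[0,0,0],[0,0,0],[0,0,0],[0,0,0],[0,0,0]])

```text
time: 6.95
ee_pos: [0.5019, 0.0064, 0.2353]
eef_rot: [0.002, 0.998, 0.064, 0.006]
force: [0.8, -0.6, -0.9]
finger_gap: 0.0341
```

```bash
cat >> h.py <<'E'
def heads(s,zl=.085,zh=.125,box=(.48,.62,-.07,.04)):
    c=cloud(s); m=(c[...,2]>zl)&(c[...,2]<zh)&(c[...,0]>box[0])&(c[...,0]<box[1])&(c[...,1]>box[2])&(c[...,1]<box[3])
    n,l,st,ce=cv2.connectedComponentsWithStats(m.astype(np.uint8))
    for i in range(1,n):
        if st[i,4]>40:
            q=c[l==i]; q=q[q[:,2]>np.percentile(q[:,2],95)-.003]; print('head',ce[i].round(),st[i,4],'z',np.median(q[:,2]).round(4),'ctr',((q.min(0)+q.max(0))/2).round(4),np.ptp(q,0).round(4))
E
python3 - <<'E'
from h import *
s=cap('wrist','w3'); o=observe(); print(o['ee_pos'],o['eef_rot'],o['finger_gap'],o['force']); heads(s)
cv2.imwrite('pics/w3c.png',cv2.resize(s['color'][60:260,150:400],(750,600))[...,::-1])
E
```

```text
[0.50251768 0.00632608 0.23376552] [0.00193083 0.99794793 0.0637761  0.00536698] 0.03393457402535478 [0.27861469 0.32228781 0.04644195]
head [269. 110.] 363 z 0.1005 ctr [0.5707 0.007  0.1006] [0.0168 0.0171 0.0038]
```

View pics/w3c.png

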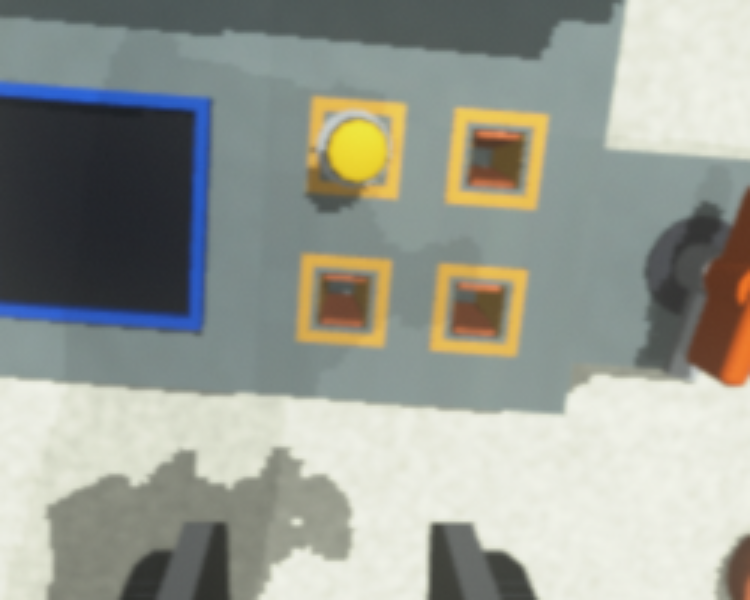

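Head top at 0.1005 with centre (0.5707, 0.007): the yellow plug is home. Next, the middle red plug, with a small tilt correction on the way.

Call:
apply_moves(hand=[50,50,50,50,50,50,50,50], travel=[[1,-6,0],[2,-12,0],[3,-18,0],[4,-24,0],[5,-30,0],[5.2,-35.7,0],[5.2,-35.7,-3],[5.2,-35.7,-3]], turn=[[0.003,0.011,0],[0.003,0.011,0],[0.003,0.011,0],[0.003,0.011,0],[0.003,0.011,0],[0.003,0.011,0],[0.003,0.011,0],[0.003,0.011,0]])

```text
time: 8.0
ee_pos: [0.5524, -0.3499, 0.1983]
eef_rot: [-0.003, 0.998, 0.063, -0.003]
force: [0.2, 0.1, -0.1]
finger_gap: 0.0427
```

Call:
apply_moves(hand=[50,50,50,50,50,0,0,0,0,0,0,0], travel=[[0.25,0,-3],[0.25,0,-8],[0.25,0,-12],[0.25,0,-13.6],[0.25,0,-13.6],[0.25,0,-13.6],[0.25,0,-13.6],[0.25,0,-13.6],[0.25,0,-13.6],[0.25,0,-8],[0.25,0,-2],[0.25,0,3]], turn=[[-0.004,-0.004,0],[-0.004,-0.004,0],[-0.004,-0.004,0],[-0.004,-0.004,0],[-0.004,-0.004,0],[-0.004,-0.004,0],[-0.004,-0.004,0],[-0.004,-0.004,0],[-0.004,-0.004,0],[-0.004,-0.004,0],[-0.004,-0.004,0],[-0.004,-0.004,0]])

```text
time: 9.5
ee_pos: [0.5551, -0.3502, 0.2312]
eef_rot: [-0.0, 0.998, 0.063, -0.001]
force: [1.6, -1.6, -0.4]
finger_gap: 0.0163
```

Call:
apply_moves(hand=[0,0,0,0,0,0,0,0], travel=[[0.3,6,0.3],[0.6,12,0.3],[1,18,0.3],[1.4,24,0.3],[1.8,30,0.3],[1.8,31.1,0],[1.8,31.1,-4],[1.8,31.1,-4]], turn=[[0,0,0],[0,0,0],[0,0,0],[0,0,0],[0,0,0],[0,0,0],[0,0,0],[0,0,0]])

```text
time: 10.5
ee_pos: [0.57, -0.0392, 0.1881]
eef_rot: [-0.001, 0.998, 0.063, -0.005]
force: [-0.0, -0.4, 0.2]
finger_gap: 0.0161
```

Call:
apply_moves(hand=[0,0,0,0,0,0,0,0,0], travel=[[0.3,0,-3],[0.3,0,-6],[0.3,0,-8],[0.3,0,-9],[0.3,0,-9.8],[0.3,0,-10.2],[0.3,0,-10.6],[0.3,0,-11],[0.3,0,-11]], turn=[[0,-0.008,0],[0,-0.008,0],[0,-0.008,0],[0,-0.008,0],[0,-0.008,0],[0,-0.008,0],[0,-0.008,0],[0,-0.008,0],[0,-0.008,0]])

```text
time: 11.62
ee_pos: [0.5754, -0.0398, 0.0828]
eef_rot: [0.0, 0.998, 0.063, 0.002]
force: [-4.2, -0.0, 18.3]
finger_gap: 0.0163
```

Call:
apply_moves(hand=[0,0,0,0,40,40,40,40,40,40,40], travel=[[-0.2,0,-0.3],[-0.2,0,-0.5],[-0.2,0,-0.5],[-0.2,0,-0.1],[-0.2,0,-0.1],[-0.2,0,-0.1],[-0.2,0,3],[-0.2,0,8],[-3,0,12],[-7,2.2,15],[-7,2.2,15]], turn=[[0,0,0],[0,0,0],[0,0,0],[0,0,0],[0,0,0],[0,0,0],[0,0,0],[0,0,0],[0,0,0],[0,0,0],[0,0,0]])

```text
time: 13.0
ee_pos: [0.5043, -0.0171, 0.2351]
eef_rot: [0.001, 0.998, 0.063, 0.003]
force: [1.2, -0.0, -1.1]
finger_gap: 0.0343
```

Run:
```python
from h import *
s=cap('wrist','w4'); o=observe(); print(o['ee_pos'],o['eef_rot'],o['finger_gap'],o['force']); heads(s)
t=cap('top'); c=cloud(t); q=c[190:240,98:150].reshape(-1,3); q=q[(q[:,2]>.025)&(q[:,2]<.06)]; print('module top',len(q),np.median(q[:,:2],0),q[:,:2].min(0),q[:,:2].max(0),np.median(q[:,2]))
```

```text
[ 0.5050719  -0.01757297  0.23363026] [5.96650495e-04 9.97994529e-01 6.32384803e-02 2.73106969e-03] 0.03416169552676651 [-0.83594727 -0.61798792  0.01713834]
head [242. 108.] 364 z 0.1006 ctr [0.5709 0.0068 0.1006] [0.0168 0.0172 0.0039]
head [296. 112.] 370 z 0.1001 ctr [ 0.5734 -0.0391  0.1003] [0.0168 0.0172 0.004 ]
module top 249 [0.484655   0.32574081] [0.46079171 0.31071716] [0.51120724 0.34588786] 0.038150745309416645
```

Both are home. Now the third plug.

Call:
apply_moves(hand=[50,50,50,50,50,50,50,50], travel=[[0.1,-6,0],[0.2,-12,0],[0.3,-18,0],[0.5,-24,0],[0.6,-30,0],[0.6,-33.9,0],[0.6,-33.9,-3],[0.6,-33.9,-3]], turn=[[0,0.004,0],[0,0.004,0],[0,0.004,0],[0,0.004,0],[0,0.004,0],[0,0.004,0],[0,0.004,0],[0,0.004,0]])

```text
time: 14.1
ee_pos: [0.5091, -0.3562, 0.1976]
eef_rot: [-0.003, 0.998, 0.062, -0.003]
force: [-0.4, 0.7, -0.1]
finger_gap: 0.0426
```

Call:
apply_moves(hand=[50,50,50,50,50,0,0,0,0,0,0,0], travel=[[0.05,0,-3],[0.05,0,-8],[0.05,0,-12],[0.05,0,-13.5],[0.05,0,-13.5],[0.05,0,-13.5],[0.05,0,-13.5],[0.05,0,-13.5],[0.05,0,-13.5],[0.05,0,-8],[0.05,0,-2],[0.05,0,3]], turn=[[-0.004,-0.004,0],[-0.004,-0.004,0],[-0.004,-0.004,0],[-0.004,-0.004,0],[-0.004,-0.004,0],[-0.004,-0.004,0],[-0.004,-0.004,0],[-0.004,-0.004,0],[-0.004,-0.004,0],[-0.004,-0.004,0],[-0.004,-0.004,0],[-0.004,-0.004,0]])

```text
time: 15.6
ee_pos: [0.5098, -0.3564, 0.2303]
eef_rot: [-0.0, 0.998, 0.062, -0.001]
force: [0.2, -0.6, -1.7]
finger_gap: 0.0163
```

Call:
apply_moves(hand=[0,0,0,0,0,0,0,0], travel=[[0.3,6,0.3],[0.6,12,0.3],[0.9,18,0.3],[1.2,24,0.3],[1.5,30,0.3],[1.5,31.4,0],[1.5,31.4,-4],[1.5,31.4,-4]], turn=[[0,0,0],[0,0,0],[0,0,0],[0,0,0],[0,0,0],[0,0,0],[0,0,0],[0,0,0]])

```text
time: 16.6
ee_pos: [0.5218, -0.0422, 0.1875]
eef_rot: [-0.001, 0.998, 0.062, -0.004]
force: [-0.2, 0.2, -1.1]
finger_gap: 0.0165
```

Call:
apply_moves(hand=[0,0,0,0,0,0,0,0,0], travel=[[0.1,0,-3],[0.1,0,-6],[0.1,0,-8],[0.1,0,-9],[0.1,0,-9.8],[0.1,0,-10.2],[0.1,0,-10.6],[0.1,0,-11],[0.1,0,-11]], turn=[[0,-0.006,0],[0,-0.006,0],[0,-0.006,0],[0,-0.006,0],[0,-0.006,0],[0,-0.006,0],[0,-0.006,0],[0,-0.006,0],[0,-0.006,0]])

```text
time: 17.73
ee_pos: [0.5256, -0.0429, 0.0828]
eef_rot: [0.0, 0.998, 0.062, 0.001]
force: [-4.7, 1.4, 26.4]
finger_gap: 0.0163
```

Call:
apply_moves(hand=[0,0,0,0,40,40,40,40,40,40,40], travel=[[-0.1,0,-0.3],[-0.1,0,-0.5],[-0.1,0,-0.5],[-0.1,0,-0.1],[-0.1,0,-0.1],[-0.1,0,-0.1],[-0.1,0,3],[-0.1,0,8],[-2,0,12],[-3,2.2,15],[-3,2.2,15]], turn=[[0,0,0],[0,0,0],[0,0,0],[0,0,0],[0,0,0],[0,0,0],[0,0,0],[0,0,0],[0,0,0],[0,0,0],[0,0,0]])

```text
time: 19.1
ee_pos: [0.4965, -0.0205, 0.2351]
eef_rot: [0.001, 0.998, 0.063, 0.003]
force: [0.6, -0.6, -0.6]
finger_gap: 0.0341
```

Run:
```python
from h import *
s=cap('wrist','w5'); o=observe(); print(o['ee_pos'],o['eef_rot'],o['finger_gap'],o['force']); heads(s)
```

```text
[ 0.49588653 -0.02078686  0.23332717] [7.71976179e-04 9.98032121e-01 6.26632300e-02 2.14689588e-03] 0.03443052164025253 [ 0.00096247 -0.69792702 -0.5096188 ]
head [239.  98.] 378 z 0.1005 ctr [0.5711 0.0066 0.1008] [0.0171 0.0168 0.0039]
head [293. 102.] 382 z 0.1 ctr [ 0.5731 -0.0391  0.1001] [0.0172 0.0174 0.0037]
head [288. 159.] 352 z 0.0999 ctr [ 0.5236 -0.0424  0.0999] [0.0172 0.0171 0.0036]
```

All three are home (tops 0.100). Now to look at the module.

Call:
apply_moves(hand=[60,70,70,70,70,70,70,70], travel=[[-1,6,0],[-2,12,0],[-3,18,0],[-4,24,0],[-4,30,0],[-4,34.9,0],[-4,34.9,0],[-4,34.9,0]], turn=[[0,0,0],[0,0,0],[0,0,0],[0,0,0],[0,0,0],[0,0,0],[0,0,0],[0,0,0]])

```text
time: 20.15
ee_pos: [0.4838, 0.1818, 0.2333]
eef_rot: [-0.022, 0.994, 0.105, -0.001]
force: [-0.8, -0.3, 0.5]
finger_gap: 0.0597
```

Run:
```python
from h import *
s=cap('wrist','w6'); o=observe(); print(o['ee_pos'],o['eef_rot'],o['finger_gap'],s['position'])
c=cloud(s); z=c[...,2]
m=((z>.03)&(z<.05)&(abs(c[...,0]-.49)<.08)&(abs(c[...,1]-.33)<.08)); P=c[m]
r=cv2.minAreaRect((P[:,:2]*1000).astype(np.float32)); print('sink',len(P),np.round(r[0],1),np.round(r[1],1),r[2],np.median(P[:,2]),cv2.boxPoints(r).round(1).tolist())
hsv=cv2.cvtColor(s['color'],cv2.COLOR_RGB2HSV); H,S=hsv[...,0],hsv[...,1]
m=(z>.004)&(z<.012)&(H>45)&(H<90)&(S>80)&(abs(c[...,0]-.49)<.08)&(abs(c[...,1]-.33)<.08);P=c[m]
r=cv2.minAreaRect((P[:,:2]*1000).astype(np.float32)); print('board',len(P),np.round(r[0],1),np.round(r[1],1),r[2])
cv2.imwrite('pics/w6c.png',cv2.resize(s['color'][60:260,150:400],(750,600))[...,::-1])
```

```text
[0.48396204 0.18197864 0.23334206] [-0.02219107  0.99417257  0.10548642 -0.0010351 ] 0.05983689501409838 [0.55752229 0.19222584 0.36473182]
sink 1388 [485.2 327.6] [30.5 51.4] 83.31383514404297 0.038096083909784 [[458.0, 315.5], [509.0, 309.5], [512.5, 339.79998779296875], [461.5, 345.70001220703125]]
board 523 [485.4 327.6] [58.1 58.3] 83.37676239013672
```

View pics/w6c.png

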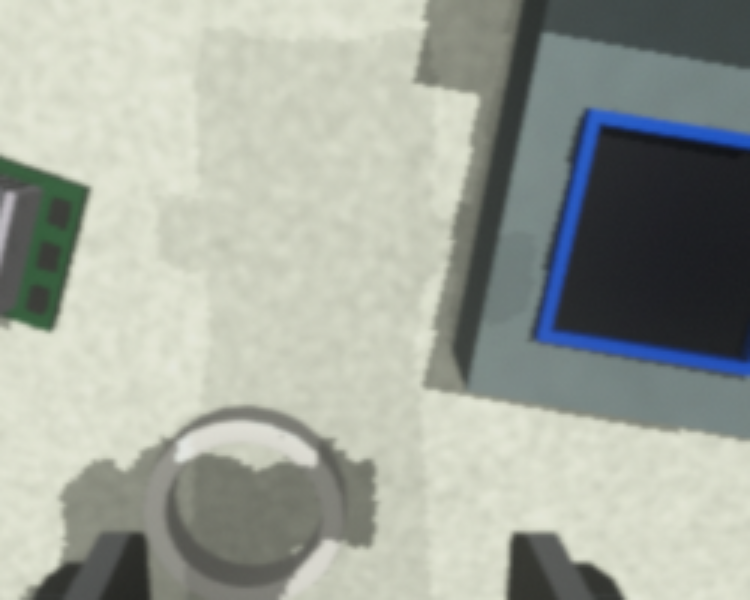

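The gripper stopped short at y=0.18 and rotated, so I'll check the joints.

Run:
```python
from h import *
o=observe(); print(o['joint_positions'].round(3),o['joint_vel'].round(3),o['time'])
```

```text
[ 0.21   0.086 -0.277  1.205  0.044  3.141] [ 0.001 -0.012 -0.01   0.002 -0.003 -0.   ] 20.2
```

Joint 6 is at its limit. I'll unwind it by a half turn, which gives the same grasp and suits the later steps too.

Call:
apply_moves(hand=[70,70,70], travel=[[-0.5,3,0],[-0.5,3,0],[-0.5,3,0]], turn=[[-0.044,-0.005,0.15],[-0.044,-0.005,0.15],[-0.044,-0.005,0.15]])

```text
time: 20.58
ee_pos: [0.4789, 0.2117, 0.2334]
eef_rot: [0.0, 0.984, 0.179, -0.003]
force: [0.1, -0.9, -0.5]
finger_gap: 0.0598
```

Call:
apply_moves(hand=[70,70,70,70,70,70,70,70,70,70,70,70], travel=[[0,4,0],[0,8,0],[0,11.6,0],[0,11.6,0],[0,11.6,0],[0,11.6,0],[0,11.6,0],[0,11.6,0],[0,11.6,0],[0,11.6,0],[0,11.6,0],[0,11.6,0]], turn=[[0,0,0.15],[0,0,0.3],[0,0,0.45],[0,0,0.6],[0,0,0.75],[0,0,0.9],[0,0,1.05],[0,0,1.2],[0,0,1.35],[0,0,1.5],[0,0,1.65],[0,0,1.8]])

```text
time: 22.08
ee_pos: [0.4792, 0.3266, 0.2334]
eef_rot: [0.002, 0.47, 0.883, -0.002]
force: [0.4, -0.0, 0.1]
finger_gap: 0.0597
```

Call:
apply_moves(hand=[60,60,60,60,60,60,60,60], travel=[[0.6,0.1,0],[0.6,0.1,0],[0.6,0.1,-3],[0.6,0.1,-7],[0.6,0.1,-10],[0.6,0.1,-12],[0.6,0.1,-12],[0.6,0.1,-12]], turn=[[0,0,0.17],[0,0,0.34],[0,0,0.5],[0,0,0.67],[0,0,0.84],[0,0,0.861],[0,0,0.861],[0,0,0.861]])

```text
time: 23.08
ee_pos: [0.4861, 0.3274, 0.1143]
eef_rot: [0.003, 0.059, 0.998, -0.0]
force: [-0.2, 0.0, 0.3]
finger_gap: 0.0512
```

Run:
```python
from h import *
s=cap('top'); c=cloud(s); z=c[...,2]; o=observe(); print(o['ee_pos'],o['eef_rot'],o['joint_positions'].round(3))
m=(z>.03)&(z<.05)&(abs(c[...,0]-.49)<.06)&(abs(c[...,1]-.33)<.06); print(m.sum())
t=cap('scene','s2')
c=cloud(t);z=c[...,2]; m=(z>.02)&(z<.045)&(abs(c[...,0]-.49)<.07)&(abs(c[...,1]-.33)<.07); P=c[m]; print(len(P),P[:,:2].min(0) if len(P) else '',P[:,:2].max(0) if len(P) else '')
w=cap('wrist'); c=cloud(w); z=c[...,2]; m=(z>.03)&(z<.045)&(abs(c[...,0]-.49)<.07)&(abs(c[...,1]-.33)<.06); P=c[m]
if len(P)>20:
  r=cv2.minAreaRect((P[:,:2]*1000).astype(np.float32)); print('sink',len(P),np.round(r[0],1),np.round(r[1],1),r[2])
```

```text
[0.48634516 0.32767967 0.11471861] [3.60056793e-03 5.92249286e-02 9.98238166e-01 8.22401986e-05] [ 0.484  0.301 -0.278  0.985 -0.004  0.603]
114
34 [0.45866149 0.31278866] [0.47368193 0.34388542]
sink 2817 [485.1 328.4] [30.  51.6] 83.13310241699219
```

Call:
apply_moves(hand=[60,60,60,60,0,0,0,0,0,0,0,0], travel=[[-0.1,0.05,-4],[-0.1,0.05,-8],[-0.1,0.05,-9.1],[-0.1,0.05,-9.1],[-0.1,0.05,-9.1],[-0.1,0.05,-9.1],[-0.1,0.05,-9.1],[-0.1,0.05,-9.1],[-0.1,0.05,-9.1],[-0.1,0.05,-4],[-0.1,0.05,2],[-0.1,0.05,4]], turn=[[0,0,0],[0,0,0],[0,0,0],[0,0,0],[0,0,0],[0,0,0],[0,0,0],[0,0,0],[0,0,0],[0,0,0],[0,0,0],[0,0,0]], newtons=60)

```text
time: 24.72
ee_pos: [0.4876, 0.3298, 0.1595]
eef_rot: [0.007, 0.059, 0.998, 0.002]
force: [0.4, 0.5, -2.9]
finger_gap: 0.0289
```

Call:
apply_moves(hand=[0,0,0,0,0,0,0,0], travel=[[1,-5,1],[2,-10,1],[3,-15,1],[4.5,-20,1],[5.5,-23.9,1],[5.5,-23.9,1],[5.5,-23.9,0],[5.5,-23.9,0]], turn=[[0,0.014,0.173],[0,0.014,0.173],[0,0.014,0.173],[0,0.014,0.173],[0,0.014,0.173],[0,0.014,0.173],[0,0.014,0.173],[0,0.014,0.173]])

```text
time: 25.72
ee_pos: [0.5409, 0.0918, 0.158]
eef_rot: [-0.002, -0.028, 1.0, 0.003]
force: [0.8, 0.4, -2.4]
finger_gap: 0.0289
```

Run:
```python
from h import *
o=observe(); print(o['ee_pos'],o['eef_rot'],o['finger_gap'],o['force'])
s=cap('wrist','w7'); c=cloud(s); z=c[...,2]
hsv=cv2.cvtColor(s['color'],cv2.COLOR_RGB2HSV); H,S=hsv[...,0],hsv[...,1]
m=(z>.12)&(z<.155)&(H>45)&(H<90)&(S>80);P=c[m]
if len(P)>30:
  r=cv2.minAreaRect((P[:,:2]*1000).astype(np.float32)); print('board',len(P),np.median(P[:,2]),np.round(r[0],1),np.round(r[1],1),r[2])
```

```text
[0.54093976 0.09179422 0.15800737] [-0.00189179 -0.02825188  0.99959557  0.00263794] 0.028943526033778713 [ 0.8292324   0.35735621 -2.40791765]
board 2580 0.1399280782635967 [525.2  91.5] [33.1 59.2] 3.6259374618530273
```

View pics/w7.png

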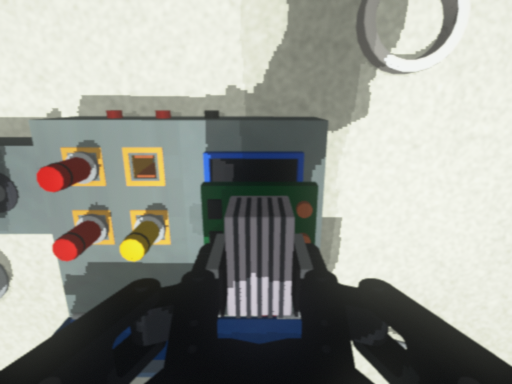

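The board is held flat at z 0.14, with its near edge at row 183 and the nest just behind it. Its centre is about (0.538, 0.0925), so I'll shift by (+0.33, −0.2) cm and lower.

Call:
apply_moves(hand=[0,0,0,0,0,0,0], travel=[[0.3,-0.2,-2],[0.3,-0.2,-4],[0.3,-0.2,-5],[0.3,-0.2,-6],[0.3,-0.2,-6.6],[0.3,-0.2,-7],[0.3,-0.2,-7]], turn=[[0,0,-0.008],[0,0,-0.008],[0,0,-0.008],[0,0,-0.008],[0,0,-0.008],[0,0,-0.008],[0,0,-0.008]])

```text
time: 26.65
ee_pos: [0.5443, 0.0898, 0.0885]
eef_rot: [-0.001, -0.024, 1.0, 0.003]
force: [0.2, -0.2, -2.2]
finger_gap: 0.0288
```

Call:
apply_moves(hand=[0,0,0,55,55,55,55,55,55,55,55], travel=[[0,0,-0.2],[0,0,-0.3],[0,0,-0.3],[0,0,-0.2],[0,0,-0.2],[0,0,-0.2],[0,0,4],[0,0,9],[3,-3,15],[6,-3,15],[6,-3,15]], turn=[[0,0,0],[0,0,0],[0,0,0],[0,0,0],[0,0,0],[0,0,0],[0,0,0],[0,0,0],[0,0,0],[0,0,0],[0,0,0]])

```text
time: 28.02
ee_pos: [0.6073, 0.0592, 0.24]
eef_rot: [0.001, -0.024, 1.0, 0.003]
force: [-0.1, 0.9, 0.0]
finger_gap: 0.0471
```

```bash
cat > chk.py <<'E'
from h import *
o=observe(); print(o['ee_pos'],o['eef_rot'],o['finger_gap'],o['joint_positions'].round(3))
s=cap('wrist','w8'); c=cloud(s); z=c[...,2]
heads(s)
m=(z>.09)&(z<.11)&(abs(c[...,0]-.541)<.05)&(abs(c[...,1]-.09)<.04);P=c[m]
if len(P)>30:
  r=cv2.minAreaRect((P[:,:2]*1000).astype(np.float32)); print('sink',len(P),np.percentile(P[:,2],[10,50,90]),np.round(r[0],1),np.round(r[1],1),r[2])
  A=np.c_[P[:,:2],np.ones(len(P))]; print('plane',np.linalg.lstsq(A,P[:,2],rcond=None)[0].round(3))
hsv=cv2.cvtColor(s['color'],cv2.COLOR_RGB2HSV); H,S=hsv[...,0],hsv[...,1]
m=(z>.05)&(z<.08)&(H>45)&(H<90)&(S>80)&(abs(c[...,1]-.09)<.05);P=c[m]
if len(P)>30:
  r=cv2.minAreaRect((P[:,:2]*1000).astype(np.float32)); print('board',len(P),np.median(P[:,2]),np.round(r[0],1),np.round(r[1],1),r[2])
E
python3 chk.py
```

```text
[0.60734594 0.05916139 0.23996791] [ 7.51672643e-04 -2.38043320e-02  9.99713187e-01  2.51651938e-03] 0.047140566154037965 [-0.011  0.25  -0.065  1.254  0.005 -0.059]
head [144.  81.] 473 z 0.0998 ctr [ 0.5232 -0.0412  0.1001] [0.0167 0.0172 0.004 ]
head [202. 139.] 363 z 0.1004 ctr [0.5704 0.0074 0.1003] [0.0173 0.0171 0.0038]
head [151. 140.] 402 z 0.0998 ctr [ 0.5731 -0.0383  0.1001] [0.0168 0.0174 0.0041]
sink 2086 [0.09698902 0.09798727 0.09898149] [543.3  91.4] [50.7 30.2] 2.8576295375823975
plane [0.002 0.015 0.095]
board 1309 0.06778807100299539 [542.7  90.9] [61.  59.8] 3.2235751152038574
```

View pics/w8.png

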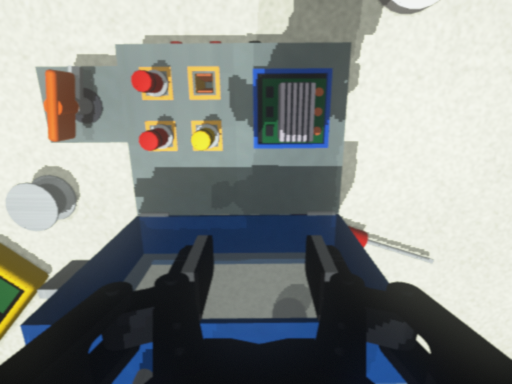

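The module sits flat in the nest (sink top 0.098, about 2 mm off centre) and the plugs are home. Now to measure the bar, hinge and knob.

Run:
```python
from h import *
a=.054; e=np.array([np.cos(a),np.sin(a)]); f=np.array([-np.sin(a),np.cos(a)]); O=np.array([.5475,-.0176])
s=load('wrist'); c=cloud(s); P=c.reshape(-1,3); P=P[np.isfinite(P[:,0])]
X=(P[:,:2]-O)@e; Y=(P[:,:2]-O)@f
d=abs(P[:,2]-.06)<.004
for y0 in(-.03,.03,.11): k=d&(abs(Y-y0)<.012); print('deck x',np.percentile(X[k],[.5,99.5]).round(4))
k=d&(abs(X)<.03); print('deck y',np.percentile(Y[k],[.5,99.5]).round(4))
for n in('top','scene'):
    t=cap(n); c=cloud(t); P=c.reshape(-1,3); P=P[np.isfinite(P[:,0])]; X=(P[:,:2]-O)@e; Y=(P[:,:2]-O)@f
    k=(P[:,2]>.255)&(P[:,2]<.30)&(abs(Y-.055)<.08)&(X>.09)&(X<.2)
    if n=='top': k&=P[:,2]>.265
    print(n,'bar',k.sum(),'X',np.percentile(X[k],[2,50,98]).round(4),'Y',np.percentile(Y[k],[2,50,98]).round(4),'z',np.percentile(P[k,2],[2,50,98]).round(4))
    for z0 in (.10,.14,.18,.22):
        k=(abs(P[:,2]-z0)<.004)&(abs(Y-.02)<.09)&(X>.07)&(X<.2); print(z0,k.sum(),np.percentile(X[k],[2,98]).round(4) if k.sum() else '')
    hsv=cv2.cvtColor(t['color'],cv2.COLOR_RGB2HSV).reshape(-1,3); hsv=hsv[np.isfinite(c.reshape(-1,3)[:,0])]
    k=(hsv[:,0]<18)&(hsv[:,1]>150)&(P[:,2]>.1)&(P[:,2]<.125)&(abs(P[:,0]-.55)<.06)&(abs(P[:,1]+.115)<.04)
    if k.sum()>10:
        r=cv2.minAreaRect((P[k][:,:2]*1000).astype(np.float32)); print('knob',k.sum(),np.round(r[0],1),np.round(r[1],1),r[2],P[k,2].max(),cv2.boxPoints(r).round(1).tolist())
```

```text
deck x [-0.0597  0.1471]
deck x [-0.0601  0.1434]
deck x [-0.0597  0.1441]
deck y [-0.1342  0.1616]
top bar 158 X [0.1393 0.1437 0.1502] Y [0.0039 0.0283 0.0532] z [0.2707 0.2783 0.2811]
0.1 5 [0.1104 0.1376]
0.14 3 [0.1107 0.1248]
0.18 9 [0.1106 0.1208]
0.22 2 [0.1099 0.11  ]
knob 93 [ 547.6 -112.3] [12.5 54.2] 89.01010131835938 0.11558935274369053 [[520.4000244140625, -118.0999984741211], [574.5999755859375, -119.0], [574.7999877929688, -106.5], [520.5999755859375, -105.5]]
scene bar 278 X [0.1406 0.1474 0.1503] Y [0.0003 0.0432 0.0963] z [0.2566 0.2751 0.2784]
0.1 157 [0.1122 0.1602]
0.14 165 [0.1123 0.1602]
0.18 173 [0.1164 0.16  ]
0.22 212 [0.1113 0.1604]
knob 69 [ 548.2 -114.3] [12.4 56.9] 86.96106719970703 0.11254551466249474 [[519.5, -119.0], [576.2999877929688, -122.0], [577.0, -109.5999984741211], [520.2000122070312, -106.5999984741211]]
```

Call:
apply_moves(hand=[60,60,60,60,60,60,60,60,60,60,60,60], travel=[[0,0,6],[0,0,11],[0,0,11],[4,-1,11],[8.1,-1.9,11],[8.1,-1.9,11],[8.1,-1.9,11],[8.1,-1.9,11],[8.1,-1.9,11],[8.1,-1.9,11],[8.1,-1.9,11],[8.1,-1.9,11]], turn=[[0,0,-0.15],[0,0,-0.3],[0,0,-0.45],[0,0,-0.6],[0,0,-0.75],[0,0,-0.9],[0,0,-1.05],[0,0,-1.2],[0,0,-1.35],[0,0,-1.5],[0,0,-1.563],[0,0,-1.563]])

```text
time: 29.68
ee_pos: [0.6826, 0.0415, 0.346]
eef_rot: [-0.001, 0.686, 0.727, 0.003]
force: [0.1, -0.8, -0.4]
finger_gap: 0.0512
```

Run:
```python
from h import *
o=observe(); print(o['ee_pos'],o['eef_rot'],o['finger_gap'],o['joint_positions'].round(3))
s=cap('wrist','w9'); c=cloud(s); P=c.reshape(-1,3); k=(P[:,2]>.262)&(P[:,2]<.29)&(abs(P[:,0]-.69)<.03)&(abs(P[:,1]-.04)<.07); P=P[k]
print(len(P),np.percentile(P,[2,50,98],axis=0).round(4))
```

```text
[0.68259803 0.04148715 0.34602259] [-0.00129055  0.68630971  0.72730154  0.00312748] 0.05123415401291831 [-0.036  0.354  0.292  1.507  0.006  1.476]
2261 [[ 0.6819 -0.0033  0.2737]
 [ 0.6887  0.0481  0.2779]
 [ 0.6957  0.0908  0.2797]]
```

Call:
apply_moves(hand=[60,60,60,60,10,10,10,10,10], travel=[[0.6,0,-3],[0.6,0,-6],[0.6,0,-8],[0.6,0,-8],[0.6,0,-8],[0.6,0,-8],[0.6,0,-8],[0.6,0,-8],[0.6,0,-8]], turn=[[0,0,0],[0,0,0],[0,0,0],[0,0,0],[0,0,0],[0,0,0],[0,0,0],[0,0,0],[0,0,0]], newtons=20)

```text
time: 30.85
ee_pos: [0.6895, 0.0414, 0.2678]
eef_rot: [-0.0, 0.686, 0.727, 0.004]
force: [-1.7, -0.4, 5.5]
finger_gap: 0.0109
```

Run:
```python
import numpy as np
a=.054
for th in np.r_[1.562,np.arange(1.45,-.01,-.125)]:
    p=lambda t:(-.215*np.cos(t+.168),.215*np.sin(t+.168))
    x0,z0=p(1.562);x,z=p(th); print(round(th,3),[round(100*v,1) for v in((x-x0)*np.cos(a),(x-x0)*np.sin(a),z-z0)])
```

```text
1.562 [np.float64(0.0), np.float64(0.0), np.float64(0.0)]
1.45 [np.float64(-2.4), np.float64(-0.1), np.float64(0.2)]
1.325 [np.float64(-5.1), np.float64(-0.3), np.float64(0.2)]
1.2 [np.float64(-7.7), np.float64(-0.4), np.float64(-0.2)]
1.075 [np.float64(-10.3), np.float64(-0.6), np.float64(-0.9)]
0.95 [np.float64(-12.8), np.float64(-0.7), np.float64(-1.9)]
0.825 [np.float64(-15.1), np.float64(-0.8), np.float64(-3.2)]
0.7 [np.float64(-17.3), np.float64(-0.9), np.float64(-4.8)]
0.575 [np.float64(-19.2), np.float64(-1.0), np.float64(-6.7)]
0.45 [np.float64(-20.9), np.float64(-1.1), np.float64(-8.8)]
0.325 [np.float64(-22.3), np.float64(-1.2), np.float64(-11.1)]
0.2 [np.float64(-23.4), np.float64(-1.3), np.float64(-13.5)]
0.075 [np.float64(-24.2), np.float64(-1.3), np.float64(-16.1)]
```

Call:
apply_moves(hand=[10,10,10,10,10,10,10], travel=[[-1.2,0,0.1],[-2.4,-0.1,0.2],[-3.8,-0.2,0.25],[-5.1,-0.3,0.2],[-6.4,-0.35,0],[-7.7,-0.4,-0.2],[-7.7,-0.4,-0.2]], turn=[[0,0,0],[0,0,0],[0,0,0],[0,0,0],[0,0,0],[0,0,0],[0,0,0]])

```text
time: 31.72
ee_pos: [0.6092, 0.0371, 0.2659]
eef_rot: [-0.001, 0.686, 0.727, 0.002]
force: [-2.9, -1.8, 8.0]
finger_gap: 0.0112
```

Call:
apply_moves(hand=[10,10,10,10,10,10,10,10,10,10,10], travel=[[-1.3,-0.1,-0.3],[-2.5,-0.2,-0.7],[-3.7,-0.25,-1.2],[-4.9,-0.3,-1.7],[-6.1,-0.35,-2.4],[-7.2,-0.4,-3.0],[-8.3,-0.45,-3.8],[-9.4,-0.5,-4.6],[-10.4,-0.55,-5.5],[-11.3,-0.6,-6.5],[-11.3,-0.6,-6.5]], turn=[[0,0,0],[0,0,0],[0,0,0],[0,0,0],[0,0,0],[0,0,0],[0,0,0],[0,0,0],[0,0,0],[0,0,0],[0,0,0]])

```text
time: 33.1
ee_pos: [0.4936, 0.0307, 0.1988]
eef_rot: [-0.003, 0.686, 0.727, 0.0]
force: [0.4, -1.3, -3.8]
finger_gap: 0.0111
```

Call:
apply_moves(hand=[10,10,10,10,10,10,10,10,10], travel=[[-0.7,0,-0.9],[-1.4,0,-1.9],[-2.1,-0.1,-3],[-2.7,-0.1,-4.2],[-3.3,-0.15,-5.4],[-3.8,-0.2,-6.6],[-4.2,-0.2,-7.9],[-4.6,-0.25,-9.2],[-4.6,-0.25,-9.2]], turn=[[0,0,0],[0,0,0],[0,0,0],[0,0,0],[0,0,0],[0,0,0],[0,0,0],[0,0,0],[0,0,0]])

```text
time: 34.22
ee_pos: [0.4452, 0.0282, 0.1047]
eef_rot: [-0.005, 0.687, 0.727, -0.001]
force: [-3.7, -3.9, -2.2]
finger_gap: 0.0113
```

Call:
apply_moves(hand=[10,10,10,10,10], travel=[[-0.1,0,-0.6],[-0.2,0,-1.1],[-0.2,0,-1.5],[-0.2,0,-1.7],[-0.2,0,-1.7]], turn=[[0,0,0],[0,0,0],[0,0,0],[0,0,0],[0,0,0]])

```text
time: 34.85
ee_pos: [0.4419, 0.028, 0.088]
eef_rot: [-0.005, 0.686, 0.727, -0.003]
force: [-7.1, -3.9, 8.7]
finger_gap: 0.0113
```

Call:
apply_moves(hand=[45,45,45,45,45,45,45], travel=[[0,0,0],[0,0,0],[0,0,4],[0,0,9],[0,0,14],[-3,0,17],[-3,0,17]], turn=[[0,0,0],[0,0,0],[0,0,0],[0,0,0],[0,0,0],[0,0,0],[0,0,0]])

```text
time: 35.72
ee_pos: [0.4131, 0.0283, 0.2609]
eef_rot: [-0.003, 0.686, 0.727, -0.0]
force: [1.1, -1.1, -0.2]
finger_gap: 0.0383
```

```bash
cat > lid.py <<'E'
from h import *
a=.054; e=np.array([np.cos(a),np.sin(a)]); f=np.array([-np.sin(a),np.cos(a)]); O=np.array([.5475,-.0176])
for n in('top','scene','wrist'):
    t=cap(n,n+'_lid'); c=cloud(t); P=c.reshape(-1,3); hs=cv2.cvtColor(t['color'],cv2.COLOR_RGB2HSV).reshape(-1,3)
    X=(P[:,:2]-O)@e; Y=(P[:,:2]-O)@f
    k=(hs[:,0]>100)&(hs[:,0]<125)&(hs[:,1]>100)&(P[:,2]>.095)&(P[:,2]<.2)&(X>-.07)&(X<.12)&(abs(Y-.05)<.13)
    if k.sum()>50:
        A=np.c_[X[k],Y[k],np.ones(k.sum())]; print(n,k.sum(),'plane dz/dX,dY,z',np.linalg.lstsq(A,P[k,2],rcond=None)[0].round(4),'z',np.percentile(P[k,2],[2,50,98]).round(4))
    k=(P[:,2]>.08)&(P[:,2]<.14)&(X>-.12)&(X<-.08)&(abs(Y-.05)<.05)
    if k.sum()>20: print(n,'bar',k.sum(),np.percentile(P[k,2],[50,95]).round(4),X[k].min().round(4),X[k].max().round(4))
    k=(hs[:,0]<18)&(hs[:,1]>150)&(P[:,2]>.1)&(P[:,2]<.125)&(abs(P[:,0]-.55)<.06)&(abs(P[:,1]+.115)<.05)
    if k.sum()>10:
        r=cv2.minAreaRect((P[k][:,:2]*1000).astype(np.float32)); print(n,'knob',k.sum(),np.round(r[0],1),np.round(r[1],1),round(r[2],1),'z',np.percentile(P[k,2],[50,95]).round(4))
o=observe(); print(o['ee_pos'],o['eef_rot'],o['joint_positions'].round(3),o['time'],o['force'])
E
python3 lid.py
```

```text
top 1633 plane dz/dX,dY,z [ 1.900e-03 -1.000e-04  1.121e-01] z [0.1088 0.1123 0.1152]
top bar 51 [0.1017 0.1043] -0.1062 -0.0811
top knob 96 [ 547.7 -112.2] [12.6 54.4] 89.0 z [0.1109 0.1142]
scene 1425 plane dz/dX,dY,z [-0.0133  0.0065  0.1098] z [0.0967 0.1104 0.1125]
scene bar 171 [0.0996 0.1022] -0.107 -0.0801
scene knob 73 [ 548.6 -115. ] [11.9 56. ] 82.7 z [0.1098 0.1115]
wrist 10036 plane dz/dX,dY,z [0.0032 0.0015 0.1112] z [0.1081 0.1115 0.1131]
wrist bar 1465 [0.1015 0.1033] -0.108 -0.08
[0.41204094 0.02821142 0.25725683] [-0.00555105  0.68643135  0.72716916 -0.0024879 ] [-0.09  -0.108 -0.416  1.274  0.003  1.423] 35.875 [ 0.16063784  0.41403825 -0.39453622]
```

View pics/scene_lid.png

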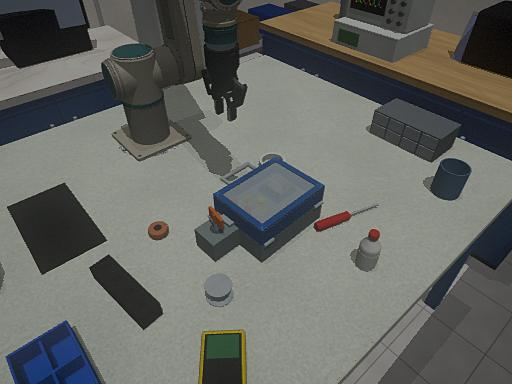

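The scene view shows the cover flat and shut (bar top 0.103, cover top 0.111, slope about 0). Next is the knob.

Call:
apply_moves(hand=[30,30,30,30,30,30,30,30,30,30,30], travel=[[4,-3,0],[8,-6,0],[12,-9,0],[16,-12,0],[19.8,-14.1,-2],[19.8,-14.1,-2],[19.8,-14.1,-2],[19.8,-14.1,-2],[19.8,-14.1,-2],[19.8,-14.1,-2],[19.8,-14.1,-2]], turn=[[0,0,0.17],[0,0,0.34],[0,0,0.5],[0,0,0.65],[0,0,0.8],[0,0,0.95],[0,0,1.1],[0,0,1.25],[0,0,1.4],[0,0,1.478],[0,0,1.478]])

```text
time: 37.25
ee_pos: [0.6097, -0.1126, 0.235]
eef_rot: [-0.004, 0.018, 1.0, -0.005]
force: [-0.7, -0.3, -0.2]
finger_gap: 0.0253
```

Run:
```python
from h import *
o=observe(); print(o['ee_pos'],o['eef_rot'],o['joint_positions'].round(3),o['finger_gap'])
t=cap('wrist','w10'); c=cloud(t); P=c.reshape(-1,3); hs=cv2.cvtColor(t['color'],cv2.COLOR_RGB2HSV).reshape(-1,3)
k=(hs[:,0]<18)&(hs[:,1]>150)&(P[:,2]>.08)&(P[:,2]<.125)&(abs(P[:,0]-.55)<.06)&(abs(P[:,1]+.115)<.05)
zt=np.percentile(P[k,2],98); print('top',zt,k.sum()); k&=P[:,2]>zt-.005
r=cv2.minAreaRect((P[k][:,:2]*1000).astype(np.float32)); print('knob',k.sum(),np.round(r[0],1),np.round(r[1],1),round(r[2],1))
q=P[k][:,:2]; m=q.mean(0); w,v=np.linalg.eigh(np.cov((q-m).T)); print(m,np.degrees(np.arctan2(v[1,1],v[0,1])))
```

```text
[ 0.60974118 -0.112587    0.23495228] [-0.00389441  0.01805682  0.9998168  -0.00501458] [-0.281  0.275 -0.044  1.257 -0.012 -0.245] 0.025348091061291208
top 0.11303760703923815 717
knob 706 [ 547.1 -112.5] [14.  55.4] 86.9
[ 0.54568055 -0.11252102] 173.93619098222064
```

View pics/w10.png

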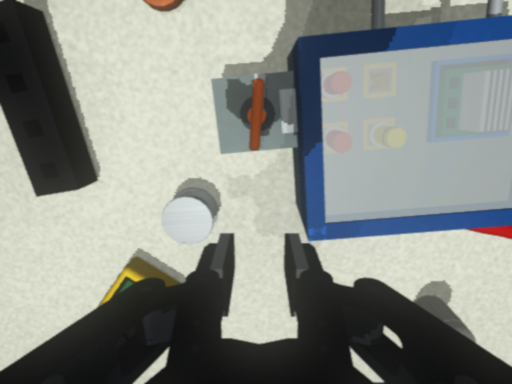

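The view shows the wings from (258,78) to (255,150), centred at (0.547, −0.1125). The module and plugs are visible in place through the cover. Gripping the knob.

Call:
apply_moves(hand=[30,30,30,30,30], travel=[[-3,0,-2],[-6.2,0,-5],[-6.2,0,-8],[-6.2,0,-9],[-6.2,0,-9]], turn=[[0.01,-0.008,-0.05],[0.01,-0.008,-0.05],[0.01,-0.008,-0.05],[0.01,-0.008,-0.05],[0.01,-0.008,-0.05]])

```text
time: 37.92
ee_pos: [0.5478, -0.1125, 0.1447]
eef_rot: [-0.0, 0.043, 0.999, 0.0]
force: [0.7, -0.1, 0.5]
finger_gap: 0.0257
```

Call:
apply_moves(hand=[30,30,30,30,0,0,0,0], travel=[[0,0,-2],[0,0,-4],[0,0,-4.7],[0,0,-4.7],[0,0,-4.7],[0,0,-4.7],[0,0,-4.7],[0,0,-4.7]], turn=[[0,0,0],[0,0,0],[0,0,0],[0,0,0],[0,0,0],[0,0,0],[0,0,0],[0,0,0]], newtons=40)

```text
time: 38.92
ee_pos: [0.5489, -0.114, 0.099]
eef_rot: [0.001, 0.044, 0.999, -0.001]
force: [-0.6, -5.6, 3.5]
finger_gap: 0.0079
```

Call:
apply_moves(hand=[0,0,0,0,0,0,0,0,0,0,0,0], travel=[[0,-0.05,0],[0,-0.05,0],[0,-0.05,0],[0,-0.05,0],[0,-0.05,0],[0,-0.05,0],[0,-0.05,0],[0,-0.05,0],[0,-0.05,0],[0,-0.05,0],[0,-0.05,0],[0,-0.05,0]], turn=[[0,0,-0.1],[0,0,-0.2],[0,0,-0.3],[0,0,-0.4],[0,0,-0.5],[0,0,-0.6],[0,0,-0.7],[0,0,-0.8],[0,0,-0.9],[0,0,-1.0],[0,0,-1.1],[0,0,-1.1]])

```text
time: 40.42
ee_pos: [0.5478, -0.1158, 0.099]
eef_rot: [-0.0, 0.56, 0.828, -0.003]
force: [-3.6, -5.8, 0.3]
finger_gap: 0.0083
```

Call:
apply_moves(hand=[0,0,0,0,0,0], travel=[[0,0.1,0],[0,0.1,0],[0,0.1,0],[0,0.1,0],[0,0.1,0],[0,0.1,0]], turn=[[0,0,-0.1],[0,0,-0.2],[0,0,-0.3],[0,0,-0.36],[0,0,-0.4],[0,0,-0.4]])

```text
time: 41.18
ee_pos: [0.547, -0.116, 0.0991]
eef_rot: [-0.0, 0.712, 0.702, -0.005]
force: [-3.1, -5.8, -1.2]
finger_gap: 0.0081
```

```bash
python3 -c "
from h import *
o=observe(); print(o['ee_pos'],o['eef_rot'],o['torque'],o['force'],o['joint_positions'].round(3)); q=o['eef_rot']; print(np.degrees(2*np.arctan2(q[2],q[1])))"
```

```text
[ 0.54704233 -0.1159595   0.09912955] [-2.08835930e-04  7.12360067e-01  7.01796289e-01 -5.00606552e-03] [-1.30794334  0.33141785  1.37571161] [-3.11756133 -5.79755592 -1.21968736] [-0.32   0.28  -0.345  0.951 -0.009  1.266]
89.14401454804214
```

Call:
apply_moves(hand=[30,30,30,30,30,30,30,30,30], travel=[[0,0,0],[0,0,0],[0,0,0],[0,0,4],[0,0,9],[-3,0,14],[-9,0,14],[-14,-4,14],[-14,-4,14]], turn=[[0,0,0],[0,0,0],[0,0,0],[0,0,0],[0,0,0],[0,0,0],[0,0,0],[0,0,0],[0,0,0]])

```text
time: 42.3
ee_pos: [0.4043, -0.1568, 0.2393]
eef_rot: [-0.0, 0.714, 0.7, -0.005]
force: [0.3, 0.7, 0.0]
finger_gap: 0.0258
```

```bash
python3 lid.py
python3 - <<'E'
from h import *
t=load('top'); s=load('scene'); c=cloud(t)
P=c.reshape(-1,3); hs=cv2.cvtColor(t['color'],cv2.COLOR_RGB2HSV).reshape(-1,3)
k=(hs[:,0]<18)&(hs[:,1]>150)&(P[:,2]>.1)&(P[:,2]<.125)&(abs(P[:,0]-.55)<.06)&(abs(P[:,1]+.115)<.05); q=P[k][:,:2]; m=q.mean(0); w,v=np.linalg.eigh(np.cov((q-m).T)); print(m,np.degrees(np.arctan2(v[1,1],v[0,1])))
a=cv2.resize(t['color'][155:225,180:310],(780,420),interpolation=cv2.INTER_CUBIC); cv2.imwrite('pics/fin.png',a[...,::-1])
E
```

```text
top 1692 plane dz/dX,dY,z [0.0021 0.0006 0.112 ] z [0.1087 0.1122 0.1151]
top bar 241 [0.1021 0.1047] -0.1069 -0.0811
top knob 83 [ 547.7 -113.1] [54.1  9.8] 89.7 z [0.1112 0.1139]
scene 1428 plane dz/dX,dY,z [-0.012   0.0067  0.1096] z [0.0968 0.1103 0.1126]
scene bar 174 [0.0995 0.1021] -0.1075 -0.081
scene knob 90 [ 548.6 -115.1] [13.2 57.2] 8.7 z [0.1093 0.1115]
wrist 5094 plane dz/dX,dY,z [ 0.0204 -0.0054  0.1111] z [0.0986 0.1116 0.1132]
wrist bar 626 [0.1011 0.1031] -0.1079 -0.08
wrist knob 1070 [ 547.  -112.6] [14.5 56. ] 9.5 z [0.1102 0.1124]
[ 0.40757632 -0.15593559  0.23938518] [ 1.73819726e-04  7.12507823e-01  7.01649623e-01 -4.51416349e-03] [-0.508 -0.059 -0.41   1.222 -0.009  1.078] 42.45 [-0.35783586  0.1890429   0.35610336]
[ 0.54723012 -0.11271542] 93.22001485294543
```

View pics/fin.png

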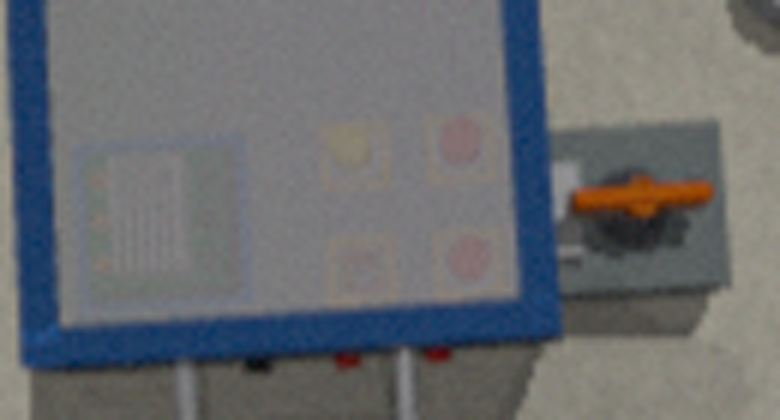

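Run:
```python
from h import *
for n in('wrist','scene','top'):
    t=load(n); c=cloud(t); P=c.reshape(-1,3); hs=cv2.cvtColor(t['color'],cv2.COLOR_RGB2HSV).reshape(-1,3)
    k=(hs[:,0]<18)&(hs[:,1]>150)&(P[:,2]>.107)&(P[:,2]<.125)&(abs(P[:,0]-.55)<.06)&(abs(P[:,1]+.115)<.05); q=P[k]
    L=q[q[:,1]>-.105]; Rr=q[q[:,1]<-.121]   # both ends of the wings
    d=L.mean(0)-Rr.mean(0); dm=np.median(L,0)-np.median(Rr,0); print(n,len(L),len(Rr),np.degrees(np.arctan2(d[1],d[0])),np.degrees(np.arctan2(dm[1],dm[0])))
```

```text
wrist 293 236 93.25864336890164 93.11322701905138
scene 20 25 92.51796018834713 93.49627048856209
top 25 24 92.88146834769448 90.53511785848629
```

All three views give the wings at about 93°, which is perpendicular to the fixture's x (3.1°), so the knob is at about 1.57. The cover is flat, and the module and plugs are in place. Handing in.

```bash
python3 -c "
from h import *
print(close_job())"
```

```text
the job is handed in; nothing more can be done
None
```

The fixture is ready and I handed the job in at about 42 s of robot time. No verdict came back.

**What I did:**
- **Plugs:** the rack held three plugs, and each is pressed fully home in its own socket.
- **Module:** it lies flat in the nest.
- **Cover and knob:** I shut the cover by its bar, then turned the wing knob clockwise to its stop.

**Last checks:**

| Item | Reading | Expected |
|---|---|---|
| Plug head tops above the table | 0.100 m | 0.100 m |
| Plug axes from socket centres | about 1 mm | under 3 mm |
| Module top above the table | 0.098 m | 0.098 m |
| Module from nest centre | about 2 mm | under 6 mm |
| Cover | flat, bar top about 0.102 m | about 0.103 m |
| Wing knob | about 1.57 rad | above 1.4 rad |

- I measured the plugs and module just before shutting the cover. Afterwards they still showed in place through the clear cover.
- The gripper was clear of everything at hand-in.

**Disagreements and hitches:**
- **Knob angle:** a rough rectangle fit from the side cameras read 1.46 rad. The comparison of the wing ends in three views gave about 1.57 rad.
- **Wrist joint:** it hit its limit once on the way to the module. I turned the gripper half round and carried on.

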